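# Restock the flat tins in the pantry

### The arm

A 6-joint arm with a two-finger parallel gripper is mounted at the origin on the work surface. World frame = base frame: x ahead of the robot, y to its left, z up, the work surface at z = 0. Lengths are in m, angles in rad, forces in N, time in s.
With the tool pointing down it reaches from about 0.275 to 0.85 m from the base axis. Payload 19 kg.
Tool frame: the origin (TCP) lies midway between the tips of the shut fingers; the grasp point (between the pads) lies 19 mm behind it (env.tcp_to_grasp is the z of the grasp point in the tool frame, in m); z points along the fingers, y is the line along which they close (so a half turn about z gives the same grasp; the last joint's range is limited). The gripper opens to 85 mm and grips with 20 to 120 N. Pads are 22 mm wide; open, the fingers measure 114 mm over their backs; the gripper's body (76 mm by 85 mm) begins 54 mm behind the grasp point. The pads swing forward as they close: fully open they stand 13 mm farther back than shut.
Start: joints at [-1.248, 0.15, 1.437, -0, 1.554, -0.134], TCP at [0.254, -0.516, 0.21] pointing down, gripper open.
Joint ranges: [-2.8, 2.8], [-0.68, 2.1], [0.12, 2.68], [-1.39, 4.53], [0.16, 2.79], [-2.81, 2.81]. Speed limits (rad/s): [1.89, 1.89, 2.22, 3.01, 3.01, 3.01].

### API

Orientations are given as [roll, pitch, yaw] about the fixed x, y, z axes, in that order (R = Rz(yaw) Ry(pitch) Rx(roll)).
In Python, from workcell import env, fingers, solver, vision, ticket, spotter gives the robot as it stands. The module is installed in compiled form; this text tells all that it offers. Calls block until the motion is done:
- env.move_to(position, orientation): joint-space move of the TCP to a pose.
- env.movel(position, speed=0.15, attitude=None): straight line of the TCP; attitude=None keeps the orientation; speed is the mean speed in m/s.
- env.movej(angles): joint-space move.
- fingers.move_gripper(opening, force=None): opening from 0.0 (shut) to 1.0 (fully open); force is the grip in N (None keeps the last); returns when the fingers have stopped.
- env.hold(seconds).
- solver.solve_ik(position, orientation): joint angles nearest the present ones, or None.
- vision.get_image(name): name is "scene" or "top"; returns a dict with "image" (400x640x3 uint8, blue, green, red), "fov_y" (degrees; the focal length in pixels is half the picture's height over the tangent of half this angle, whatever the lens; pixels are square), "cx", "cy" (the principal point, pixels), "rvec" (rotation vector, rad) and "tvec" (3), from world to camera coordinates, as OpenCV has them. Camera axes: x right, y down, z forward; pixel columns grow to the right and rows downward; lengths in m; the calibration is good to about 2 mm. A picture is of the moment at which its call begins. There is no depth.
A pose or a line that the arm cannot do raises env.PlanningError and nothing moves.
- ticket.sign_off(): hands the job in; it is judged then, once.
Trained networks look in the newest picture that a camera, given by its name, has taken for a name from the list of things; names that differ only in an ending like _2 or _b are one class to them, and where a whole thing is asked for, a point or a joint stands for the part that bears it (a point fixed in the world has none). Each returns a list of dicts, best first, with "conf" (0 to 1); they miss things now and then, are a little off and sometimes report something else, mostly with a low value. They report only what shows in the picture. A call takes as long as a camera call. They do not tell look-alikes from the thing itself.
- spotter.outline_of(thing, camera): "pixels" (400x640 bool, what is visible of it) and "pixel" ([column, row] in pixels, amid what is visible of it).
Readings, each from a call of its own:
- env.current_time(): time.
- env.current_joint_positions(): joint angles.
- env.current_qvel(): joint speeds.
- env.current_effort(): joint torques, N m.
- env.current_ee_pos(): TCP position.
- env.current_ee_rot(): TCP orientation.
- env.current_ft_force(): force on the tool from outside, world axes, zero at the start.
- env.current_torque(): the same for the moment, N m.
- env.current_grip_width(): opening from 0.0 (shut) to 1.0 (fully open).
- env.current_grasp_force(): force on a finger pad.
Only numpy, scipy, OpenCV 4.12 (cv2) and the standard library are available. Lean on these libraries where they do the work, as an engineer would, in place of code of your own. Each camera call takes 0.05 s, during which the arm holds its last target. There are 200 camera calls.

### The job

A sealed carton has been parked on top of the empty dark display box: move it to the column of two cartons and set it down squarely on top, the same way round, without dropping it or shifting the column. Then take all three flat blue tins together from the sloped rack as one pile and tip them into the snug display box: put the low corner in first while the pile still leans as it did in the rack, bring it upright along the wall, and lower it until all three stand upright on the box's floor before letting go. Leave the bottle, the tub and the round can alone.

Things in the scene. Friction and masses are not known exactly. Their poses are not given: they have to be found in the camera images.
- box: Dark wooden open-topped display box with grey inner floor and green panels on its two short walls (x ends), fixed to the counter. Outside 91 (x) x 71 (y) x 46 (z) mm, inside 79 x 59 x 40 mm deep, walls and floor 6 mm. Origin: centre of its underside; z up. Its yaw is at most 0.35 rad.
- box_in (a point): Centre of the display box's inner floor, 6 mm above the counter; axes as the box.
- box_rim (a point): Centre of the display box's mouth, 46 mm above the counter; axes as the box.
- rack: Light wooden sloped rack, fixed to the counter: a tray of the same sizes as the display box (inside 79 x 59 x 40 mm, walls 6 mm) tipped 30 degrees about y, so that its floor rises towards +x and its mouth and the tins in it lean towards -x (the robot's side). Origin on the counter; x and y as the tray's in plan, z straight up. Its yaw is at most 0.35 rad.
- rack_in (a point): Centre of the rack's tray floor, where the middle tin stands; axes as the rack (not tipped).
- tin_a: Loose flat tin, blue with red label, 74 (x) x 18 (y) x 100 (z) mm, about 0.13 kg. Origin: centre of its 74 x 18 mm foot; z runs up the tin. The three stand face to face in the rack as a pile 54 to 57 mm thick, z leaning 30 degrees to the rack's -x, tops 60 mm clear of its walls; gripped over the outer faces (along y) all three are held. The one at the rack's -y side.
- tin_b: The middle tin of the pile; sizes, origin and axes as tin_a.
- tin_c: The tin at the rack's +y side; sizes, origin and axes as tin_a.
- tin_b_near (a point): Lower corner of the middle tin at its -x side (37 mm from its origin), the lowest point of it in the rack; axes as the tin.
- tin_b_far (a point): Lower corner of the middle tin at its +x side (37 mm from its origin); axes as the tin.
- carton: Closed cardboard carton with a blue band, 120 (x) x 60 (y) x 50 (z) mm, 0.4 kg or so, loose, lying across the mouth of the display box, resting on its rim (underside 46 mm above the counter), long side roughly along the box's x. Origin: centre of its underside; z up.
- carton_mid: Upper carton of the column, the same size, loose, 0.5 kg or so; its top is 100 mm above the counter. Origin: centre of its underside.
- carton_low: Lower carton of the column, the same size, standing loose on the counter. Origin: centre of its underside.
- syrup: Amber bottle with green cap, 64 mm wide, 130 mm high; a bystander. Origin: centre of its underside.
- tub: White and green tub, 96 mm wide, 85 mm high; a bystander. Origin: centre of its underside.
- can: Round blue steel can, 96 mm wide, 110 mm high; a bystander. Origin: centre of its underside.
Mind the look-alikes: they are no part of the job. What is shaped like the tin_b but turquoise is not meant. What is shaped like the carton but purple is not meant.

How it is judged:
By the outcome, as a careful person would: the job done as asked, in the order asked, and still so for the second after the job is handed in, with the robot touching nothing.
It also fails if it takes over 64 s, if anything falls off the work surface, if the arm or the gripper's body presses on something with over 40 N, if the wrist force passes 120 N, or if a joint passes its speed limit or range.

## Working session

There is one attempt and no reset: what is moved stays moved. The work goes in short steps, each a Python script; the robot and the scene stay as the last script left them, time stands still between calls to the robot, and variables do not carry over. Pictures are saved under pics/ and viewed, at most 10 in all, crops included, and the job is handed in when it is done.

```bash
mkdir -p pics; cat > h.py <<'E'
import numpy as np, cv2
from workcell import env, fingers, solver, vision, ticket, spotter
def cam(n):
    d=vision.get_image(n); f=200/np.tan(np.radians(d['fov_y'])/2)
    K=np.array([[f,0,d['cx']],[0,f,d['cy']],[0,0,1]]); return d,K
def proj(P,d,K): return cv2.projectPoints(np.asarray(P,float).reshape(-1,3),np.array(d['rvec'],float),np.array(d['tvec'],float),K,None)[0][:,0]
def ray(px,d,K):
    R=cv2.Rodrigues(np.array(d['rvec'],float))[0]; t=np.array(d['tvec'],float).ravel()
    return -R.T@t, R.T@np.linalg.inv(K)@np.array([px[0],px[1],1.0])
def onz(px,z,d,K):
    o,v=ray(px,d,K); return o+v*(z-o[2])/v[2]
E
python3 - <<'E'
from h import *
for n in ['scene','top']:
    d,K=cam(n); cv2.imwrite(f'pics/{n}0.png',d['image']); o,v=ray((d['cx'],d['cy']),d,K); print(n,d['fov_y'],d['cx'],d['cy'],o.round(3),v.round(3))
    for t in ['box','rack','tin_b','carton','carton_mid','syrup','tub','can']:
        for r in spotter.outline_of(t,n): 
            print(t,round(r['conf'],2),np.round(r['pixel']),r['pixels'].sum())
print(env.current_time(),env.tcp_to_grasp,env.current_ee_rot())
E
```

```text
scene 44.04794669545492 323.3862866844542 194.22368839994215 [1.168 0.134 0.948] [-0.597 -0.042 -0.801]
box 0.82 [384. 229.] 498
rack 0.81 [280. 231.] 1337
tin_b 0.97 [270. 162.] 982
tin_b 0.86 [343. 176.] 1037
tin_b 0.68 [272. 198.] 328
tin_b 0.65 [265. 195.] 337
tin_b 0.62 [178. 246.] 414
tin_b 0.51 [281. 194.] 281
carton 0.92 [400. 206.] 1843
carton 0.68 [418. 154.] 1592
carton_mid 0.57 [165. 214.] 1846
syrup 0.95 [339. 298.] 1310
tub 0.77 [205. 276.] 2279
tub 0.72 [489. 216.] 2682
tub 0.45 [384. 228.] 506
can 0.91 [491. 217.] 2722
can 0.7 [382. 227.] 407
top 44.48785033651331 315.5945940631088 193.4982501597063 [0.407 0.11  1.202] [ 0.102  0.009 -0.995]
box 0.48 [272. 187.] 185
rack 0.69 [362. 167.] 594
rack 0.17 [369. 190.] 387
tin_b 0.89 [383. 264.] 1266
tin_b 0.79 [375. 186.] 291
tin_b 0.71 [312. 242.] 1227
tin_b 0.7 [385. 183.] 338
tin_b 0.6 [369. 191.] 432
carton 0.97 [238. 265.] 1405
carton 0.96 [259. 184.] 1470
carton 0.66 [273. 187.] 189
carton 0.2 [174. 182.] 1928
carton_mid 0.74 [472. 172.] 1806
syrup 0.8 [316.  99.] 757
tub 0.59 [429. 113.] 1462
can 0.68 [179. 183.] 1870
can 0.41 [362. 167.] 609
0.9 -0.0187 [-3.14149720e+00 -5.34416263e-05  4.56780782e-01]
```

View pics/scene0.png

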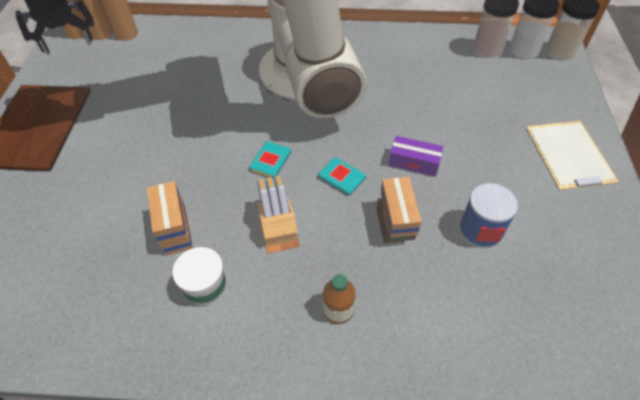

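View pics/top0.png

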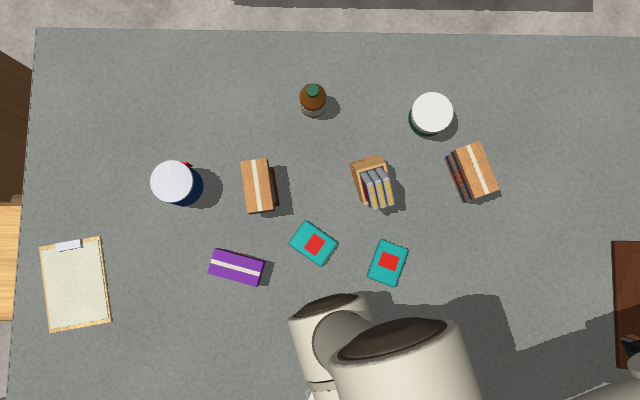

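The column, the striped orange carton and the pile can all be seen. The candidates, as top-view pixels:
- **Carton:** the orange one on the dark box at (258,184) is the one to take. The purple one at (238,265) is a look-alike, and (472,172) is the column.
- **Tins:** the leaning pile in the rack at (377,188) is the one to take. The turquoise ones at (313,243) and (388,263) are look-alikes.

One close crop with the network outlines will check this.

```bash
python3 - <<'E'
from h import *
import pickle
want={'scene':{'carton':(400,206),'col':(165,214),'rack':(280,231),'box':(384,229)},'top':{'carton':(259,184),'col':(472,172),'rack':(362,167),'box':(272,187)}}
S={}
tiles=[]
for n in ['scene','top']:
    d,K=cam(n); S[n]=dict(d=d,K=K,m={})
    big=cv2.resize(d['image'],None,fx=5,fy=5,interpolation=cv2.INTER_CUBIC)
    for t,cl in [('carton','carton'),('col','carton_mid'),('rack','rack'),('box','box')]:
        rs=spotter.outline_of(cl,n); r=min(rs,key=lambda r:np.hypot(*(np.array(r['pixel'])-want[n][t])))
        S[n]['m'][t]=r['pixels']
    p=(272,190) if n=='scene' else (377,187)
    T=[r['pixels'] for r in spotter.outline_of('tin_b',n) if np.hypot(*(np.array(r['pixel'])-p))<22]; print(n,len(T))
    T=[x for x in T if x.sum()<500]; S[n]['m']['tins']=np.any(T,axis=0)
    for t,c in zip(['carton','col','rack','box','tins'],[(0,255,0),(0,255,0),(255,0,255),(0,0,255),(255,255,0)]):
        cs,_=cv2.findContours(cv2.resize(S[n]['m'][t].astype(np.uint8),None,fx=5,fy=5,interpolation=cv2.INTER_NEAREST),cv2.RETR_EXTERNAL,cv2.CHAIN_APPROX_NONE)
        cv2.drawContours(big,cs,-1,c,1)
    for (u,v) in ([(400,205),(168,215),(277,213)] if n=='scene' else [(259,184),(472,172),(373,182)]):
        tiles.append(big[(v-40)*5:(v+40)*5,(u-26)*5:(u+26)*5])
cv2.imwrite('pics/crop.png',cv2.resize(np.vstack([np.hstack(tiles[:3]),np.hstack(tiles[3:])]),(585,600)))
pickle.dump(S,open('s0.pkl','wb'))
E
```

```text
scene 3
top 3
```

View pics/crop.png

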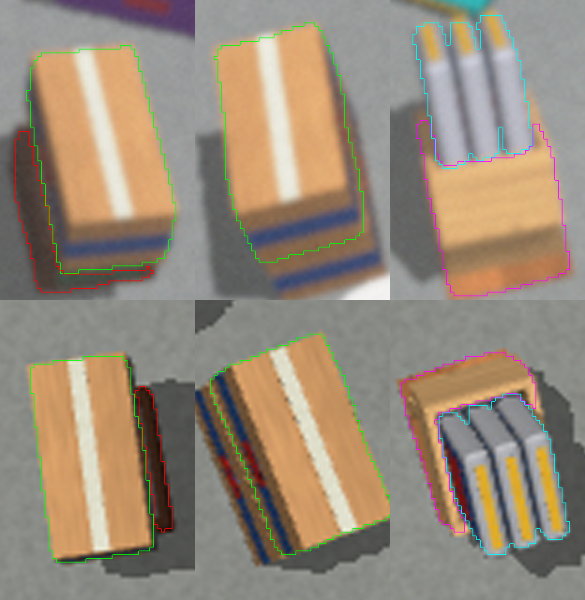

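The crop confirms it. The green outlines fit the orange carton on the dark box and the upper carton of the column, and the cyan outline covers the three grey/blue tins in the rack. Next I'll fit box models to the outlines in both views.

```bash
cat > fit.py <<'E'
from h import *
import pickle
from scipy.optimize import minimize
from scipy.spatial.transform import Rotation as Ro
SS=4
def rays(bb,d,K):
    u=np.arange(bb[0],bb[1],1/SS)+.5/SS-.5; v=np.arange(bb[2],bb[3],1/SS)+.5/SS-.5
    U,V=np.meshgrid(u,v); R=cv2.Rodrigues(np.array(d['rvec'],float))[0]
    o=-R.T@np.array(d['tvec'],float).ravel()
    return o,np.stack([U,V,0*U+1],-1)@np.linalg.inv(K).T@R
def depth(o,D,R,c,h):
    """first hit along rays of an oriented box: rotation R, centre c, half sizes h"""
    a=R.T@(o-c); b=D@R; t1=(-h-a)/b; t2=(h-a)/b
    n=np.minimum(t1,t2).max(-1); f=np.maximum(t1,t2).min(-1)
    return np.where(f>n,n,np.inf)
def fit(S,key,model,x0,step,views=('scene','top'),prior=None):
    """model(p)-> (target boxes, occluder boxes)"""
    J=[]
    for n in views:
        m=S[n]['m'][key]; ys,xs=np.nonzero(m); bb=(xs.min()-8,xs.max()+9,ys.min()-8,ys.max()+9)
        J.append((m[bb[2]:bb[3],bb[0]:bb[1]].astype(float),*rays(bb,S[n]['d'],S[n]['K'])))
    def cost(p,split=False):
        T,O=model(p); c=[]
        for m,o,D in J:
            t=np.min([depth(o,D,*b) for b in T],0)
            hit=np.isfinite(t)
            for b in O: hit&=depth(o,D,*b)>t
            pr=hit.reshape(m.shape[0],SS,m.shape[1],SS).mean((1,3)); c.append(((pr-m)**2).sum()/m.sum())
        if split: return c
        return sum(c)+(prior(p) if prior else 0)
    x0=np.array(x0,float); sx=np.vstack([x0]+[x0+np.eye(len(x0))[i]*step[i] for i in range(len(x0))])
    for k in range(2):
        r=minimize(cost,sx[0] if k==0 else r.x,method='Nelder-Mead',options=dict(initial_simplex=sx if k==0 else sx-sx[0]+r.x,xatol=1e-4,fatol=1e-5,maxiter=250))
    return r.x,np.round(cost(r.x,True),3)
H=np.array
def mcarton(p):  # x,y,zbottom,yaw
    return [(Ro.from_euler('z',p[3]).as_matrix(),H([p[0],p[1],p[2]+.025]),H([.06,.03,.025]))],[]
def tray(R,c): # tray on inner floor centre c with axes R
    B=[((0,0,-.003),(.0455,.0355,.003))]
    for s in (1,-1): B+=[((s*.0425,0,.02),(.003,.0355,.02)),((0,s*.0325,.02),(.0455,.003,.02))]
    return [(R,c+R@H(a),H(h)) for a,h in B]
E
cat > f1.py <<'E'
from fit import *
S=pickle.load(open('s0.pkl','rb'))
for k,z in [('carton',.046),('col',.05)]:
    d,K=S['top']['d'],S['top']['K']
    ys,xs=np.nonzero(S['top']['m'][k]); c=onz((xs.mean(),ys.mean()),z+.05,d,K)
    rc=cv2.minAreaRect(np.c_[xs,ys].astype(np.float32)); b=cv2.boxPoints(rc)
    P=H([onz(q,z+.05,d,K)[:2] for q in b]); e=[P[1]-P[0],P[2]-P[1]]; e=max(e,key=np.linalg.norm); yaw=np.arctan2(e[1],e[0]); yaw=(yaw+np.pi/2)%np.pi-np.pi/2
    for vw in [('scene','top'),('top',),('scene',)]:
        if len(vw)==2: print(k,*[np.round(q,4) for q in fit(S,k,mcarton,[c[0],c[1],z,yaw],[.01,.01,.01,.1],vw)])
        else:
            f=lambda p:mcarton([p[0],p[1],z,p[2]]); print(k,vw,*[np.round(q,4) for q in fit(S,k,f,[c[0],c[1],yaw],[.01,.01,.1],vw)])
d,K=S['top']['d'],S['top']['K']; ys,xs=np.nonzero(S['top']['m']['tins']); c=onz((xs.mean(),ys.mean()),.08,d,K)
def mt(p): # foot centre x,y,z,yaw,lean
    R=Ro.from_euler('ZY',[p[3],-p[4]]).as_matrix()   # z leans to -x
    f=H(p[:3]); return [(R,f+R@H([0,0,.05]),H([.037,.0278,.05]))],tray(R,f+R@H([.0025,0,0]))
for yaw in (-.15,.15,.3):
  print('tins',*[np.round(q,4) for q in fit(S,'tins',mt,[c[0]+.02,c[1],.035,yaw,.52],[.01,.01,.01,.1,.03],prior=lambda p:5*(p[4]-.5236)**2)])
E
time python3 f1.py
```

```text
carton [0.5377 0.2562 0.0439 0.1518] [0.015 0.025]
carton ('top',) [0.5378 0.2563 0.1579] [0.024]
carton ('scene',) [0.5388 0.2555 0.1512] [0.014]
col [ 0.5836 -0.2459  0.0489  0.3623] [0.021 0.019]
col ('top',) [ 0.5833 -0.2455  0.3704] [0.018]
col ('scene',) [ 0.5844 -0.2455  0.3571] [0.02]
tins [ 0.5685 -0.0115  0.0216  0.295   0.5564] [0.114 0.133]
tins [ 0.5682 -0.0117  0.0218  0.291   0.5538] [0.113 0.135]
tins [ 0.5681 -0.0117  0.0219  0.2934  0.5491] [0.115 0.134]
real	4m35.381s
user	3m1.293s
sys	1m31.690s
```

```bash
cat > a1.py <<'E'
from h import *
pi=np.pi
c=(.538,.2560); y1=.153; z=.073+env.tcp_to_grasp; k=(.5838,-.2457); y2=.364
env.move_to([*c,.22],[pi,0,y1]); print(env.current_time())
env.movel([*c,z],.12)
f0=np.array(env.current_ft_force())
fingers.move_gripper(0.0,60)
print(env.current_time(),env.current_grip_width(),env.current_grasp_force(),f0, env.current_ft_force(),env.current_ee_pos())
env.movel([*c,z+.12],.15); print('w',env.current_grip_width(),env.current_ft_force())
d,K=cam('scene'); cv2.imwrite('pics/lift.png',d['image'])
env.move_to([*k,z+.12],[pi,0,y2]); print(env.current_time(),env.current_ee_pos(),env.current_ee_rot(),env.current_grip_width())
E
python3 a1.py
```

```text
4.3917
6.2917 0.6851806979551851 65.22291541099548 [0.28834794 0.99755138 0.5624339 ] [-1.39532204 -0.91523132  5.87302484] [0.53831914 0.25604578 0.05510574]
w 0.6818983530862723 [ 0.19369353 -0.19229254 -4.53933224]
9.125 [ 0.58410107 -0.2447886   0.17434154] [-3.14144724e+00 -1.67429338e-04  3.64839531e-01] 0.6858661746348033
```

```bash
cat > a2.py <<'E'
from h import *
k=(.5838,-.2457)
env.movel([*k,.125],.12); env.hold(.2); p=env.current_ee_pos(); print(p,env.current_ft_force())
f0=env.current_ft_force()[2]
z=.1105; env.movel([*k,z],.05)
while z>.1055:
    env.hold(.1); f=env.current_ft_force()[2]-f0; print(round(z,4),np.round(env.current_ee_pos(),4),round(f,1))
    if f>3: break
    z-=.0007; env.movel([*k,z],.02)
fingers.move_gripper(.8); print(env.current_time(),env.current_grip_width())
env.movel([*k,.22],.15)
env.move_to([.42,-.05,.30],[np.pi,0,.29]); print(env.current_time())
E
python3 a2.py
```

```text
[ 0.5841717  -0.2458429   0.12597274] [-0.12479353  1.10634794 -2.44520414]
0.1105 [ 0.5837 -0.2457  0.1102] -0.8
0.1098 [ 0.5838 -0.2457  0.1098] -0.9
0.1091 [ 0.5839 -0.2457  0.1092] 0.6
0.1084 [ 0.5839 -0.2457  0.1091] 7.4
11.7333 0.8005728425928549
13.6667
```

```bash
cat > a3.py <<'E'
from fit import *
env.move_to([.26,-.42,.28],[np.pi,0,.29]); print(env.current_time())
want={'scene':{'carton':(168,205),'box':(390,222),'rack':(280,231)},'top':{'carton':(475,172),'box':(262,186),'rack':(362,167)}}
S={}; tiles=[]
for n in ['scene','top']:
    d,K=cam(n); S[n]=dict(d=d,K=K,m={})
    big=cv2.resize(d['image'],None,fx=5,fy=5,interpolation=cv2.INTER_CUBIC)
    for t,cl in [('carton','carton'),('rack','rack'),('box','box')]:
        rs=spotter.outline_of(cl,n); rs=[r for r in rs if np.hypot(*(np.array(r['pixel'])-want[n][t]))<20]
        print(n,t,[(round(r['conf'],2),np.round(r['pixel']),r['pixels'].sum()) for r in rs])
        if rs: S[n]['m'][t]=rs[0]['pixels']
    p=(272,190) if n=='scene' else (377,187)
    T=[r['pixels'] for r in spotter.outline_of('tin_b',n) if np.hypot(*(np.array(r['pixel'])-p))<22 and r['pixels'].sum()<500]
    S[n]['T']=T; S[n]['m']['tins']=np.any(T,axis=0); print('tins',len(T))
    for t,c in zip(['carton','rack','box','tins'],[(0,255,0),(255,0,255),(0,0,255),(255,255,0)]):
        if t not in S[n]['m']: continue
        cs,_=cv2.findContours(cv2.resize(S[n]['m'][t].astype(np.uint8),None,fx=5,fy=5,interpolation=cv2.INTER_NEAREST),cv2.RETR_EXTERNAL,cv2.CHAIN_APPROX_NONE)
        cv2.drawContours(big,cs,-1,c,1)
    for (u,v) in ([(390,215),(168,212),(277,213)] if n=='scene' else [(262,186),(474,172),(373,182)]):
        tiles.append(big[(v-40)*5:(v+40)*5,(u-26)*5:(u+26)*5])
cv2.imwrite('pics/crop2.png',cv2.resize(np.vstack([np.hstack(tiles[:3]),np.hstack(tiles[3:])]),(585,600)))
pickle.dump(S,open('s1.pkl','wb'))
E
python3 a3.py
```

```text
15.1583
scene carton [(0.76, array([162., 200.]), np.int64(2014))]
scene rack [(0.91, array([279., 231.]), np.int64(1237))]
scene box [(0.96, array([398., 217.]), np.int64(1557))]
tins 3
top carton [(0.75, array([482., 164.]), np.int64(1951))]
top rack [(0.84, array([360., 169.]), np.int64(656))]
top box [(0.78, array([261., 184.]), np.int64(1224))]
tins 3
```

View pics/crop2.png

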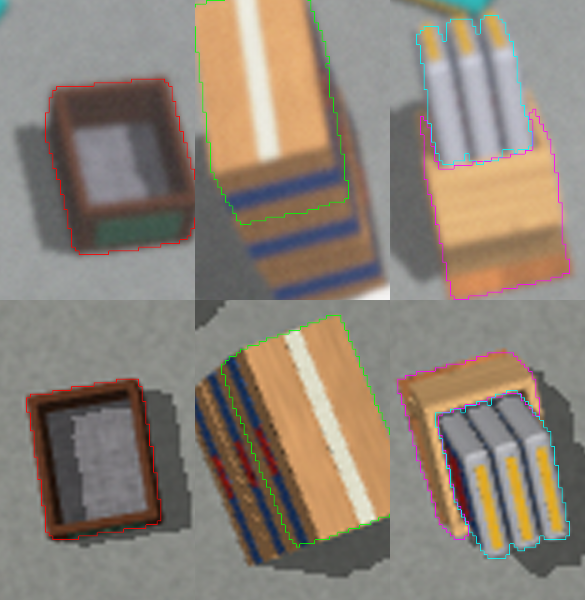

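```bash
cat > f2.py <<'E'
import fit as F
from fit import *
F.SS=3
S=pickle.load(open('s1.pkl','rb'))
def mbox(p): return [(Ro.from_euler('z',p[2]).as_matrix(),H([p[0],p[1],.023]),H([.0455,.0355,.023]))],[]
print('carton',*[np.round(q,4) for q in fit(S,'carton',mcarton,[.5838,-.2457,.1,.364],[.004,.004,.004,.03])])
for vw in [('scene','top'),('top',),('scene',)]: print('box',vw,*[np.round(q,4) for q in fit(S,'box',mbox,[.538,.256,.15],[.006,.006,.06],vw)])
k=np.ones((7,7),np.uint8)
for n in S: S[n]['m']['tins']=cv2.morphologyEx(S[n]['m']['tins'].astype(np.uint8),cv2.MORPH_CLOSE,k)>0
def depth2(o,D,R,c,h):
    a=R.T@(o-c); b=D@R; t1=(-h-a)/b; t2=(h-a)/b; m=np.minimum(t1,t2)
    n=m.max(-1); f=np.maximum(t1,t2).min(-1)
    ok=f>n
    if abs(h[2]-.05)<1e-6: ok&=(m.argmax(-1)!=1)
    return np.where(ok,n,np.inf)
F.depth=depth2
def mt(p):
    R=Ro.from_euler('ZY',[p[3],-np.pi/6]).as_matrix(); f=H(p[:3])
    return [(R,f+R@H([0,0,.05]),H([.037,.0278,.05]))],tray(R,f+R@H([.0025,0,0]))
for vw in [('scene','top'),('top',),('scene',)]:
    if len(vw)==2: print('tins',*[np.round(q,4) for q in fit(S,'tins',mt,[.57,-.012,.025,.29],[.006,.006,.006,.06],vw)])
    else: print('tins z fixed',vw,*[np.round(q,4) for q in fit(S,'tins',lambda p:mt([p[0],p[1],.0267,p[2]]),[.57,-.012,.29],[.006,.006,.06],vw)])
E
time python3 f2.py
```

```text
carton [ 0.5836 -0.2438  0.0991  0.3684] [0.012 0.017]
box ('scene', 'top') [0.5382 0.2528 0.1942] [0.022 0.014]
box ('top',) [0.538  0.2533 0.188 ] [0.011]
box ('scene',) [0.5386 0.2521 0.1916] [0.018]
tins [ 0.5677 -0.0114  0.0205  0.2815] [0.103 0.116]
tins z fixed ('top',) [ 0.5671 -0.0079  0.3206] [0.093]
tins z fixed ('scene',) [ 0.5705 -0.0123  0.2923] [0.095]
real	1m6.685s
user	0m43.929s
sys	0m23.258s
```

```bash
cat > ov.py <<'E'
from fit import *
S=pickle.load(open('s1.pkl','rb')); tiles=[]
def draw(p,yaw,x,y,z,s,d,K,off,img,col):
    R=Ro.from_euler('ZY',[yaw,-np.pi/6]).as_matrix()
    for (lo,hi) in s:
        C=H([[a,b,c] for a in (lo[0],hi[0]) for b in (lo[1],hi[1]) for c in (lo[2],hi[2])])
        q=(proj(C@R.T+H([x,y,z]),d,K)-off+.5)*10
        for i in range(8):
            for j in (1,2,4):
                if not i&j: cv2.line(img,*[tuple(int(v) for v in np.round(q[t])) for t in (i,i|j)],col,1,cv2.LINE_AA)
for n,(u,v) in [('scene',(277,213)),('top',(373,182))]:
    d,K=S[n]['d'],S[n]['K']; o=H([u-20,v-40 if n=='scene' else v-30])
    im=cv2.resize(d['image'][o[1]:o[1]+60,o[0]:o[0]+40],None,fx=10,fy=10,interpolation=cv2.INTER_CUBIC)
    x,y,z,yaw=.5677,-.0114,.0205,.2815
    draw(0,yaw,x,y,z,[((-.037,-.0278,0),(.037,.0278,.1))],d,K,o,im,(255,255,0))
    draw(0,yaw,x,y,z,[((-.043,-.0355,-.006),(.048,.0355,.04))],d,K,o,im,(255,0,255))
    tiles.append(im)
cv2.imwrite('pics/ov.png',np.hstack(tiles))
E
python3 ov.py
```

```text
(no output)
```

View pics/ov.png

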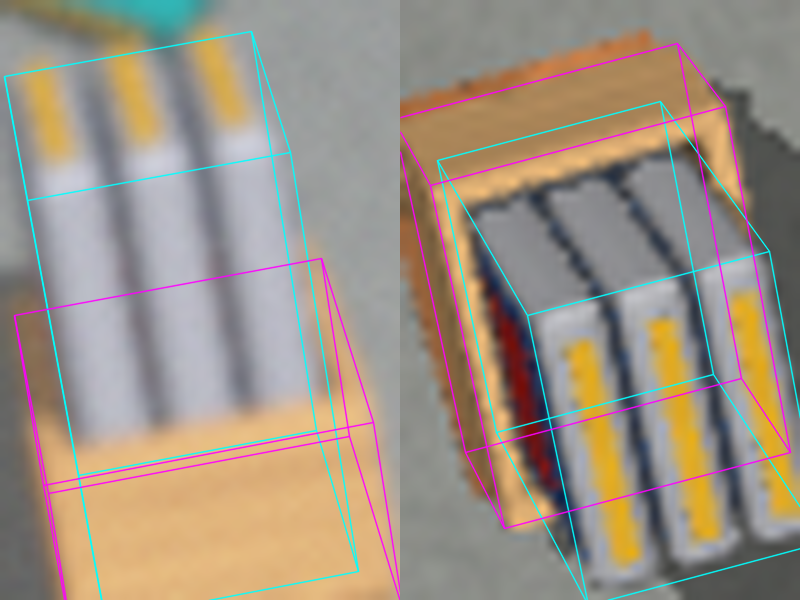

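The overlay shows the pile outline (cyan) a few mm too low in the scene view, because the rounded tops bias the outline fit. The visible edges in the top view fit: rim at (396,169)–(425,162), tin shoulder at (366,184)–(388,177). I'll refit with point-to-edge matches.

```bash
cat > f3.py <<'E'
from fit import *
from scipy.optimize import least_squares
S=pickle.load(open('s1.pkl','rb'))
off={'scene':H([257,173]),'top':H([353,152])}
tr=[('top',(70,205),(.0395,.0295,.04)),('top',(295,145),(.0395,-.0295,.04)),('top',(30,185),(.0455,.0355,.04)),('top',(325,107),(.0455,-.0355,.04)),('top',(105,528),(-.0455,.0355,.04)),
('scene',(322,397),(.0395,.0295,.04)),('scene',(52,447),(.0395,-.0295,.04))]
tn=[('top',(138,322),(.037,.0278,.1)),('top',(357,257),(.037,-.0278,.1)),('top',(250,290),(.037,0,.1)),('scene',(32,183),(.037,-.0278,.1)),('scene',(262,140),(.037,.0278,.1)),('scene',(148,160),(.037,0,.1))]
def res(p,full=False):
    x,y,z,yaw,dx,dy=p; R=Ro.from_euler('ZY',[yaw,-np.pi/6]).as_matrix(); r=[]
    for L,o in ((tr,H([0,0,0])),(tn,H([dx,dy,0]))):
        for n,q,P in L:
            r.append(proj(R@(H(P)+o)+H([x,y,z]),S[n]['d'],S[n]['K'])[0]-(off[n]+H(q)/10-.5))
    r=H(r)
    return r if full else np.r_[r.ravel(),(dx+.0025)/.002]
s=least_squares(res,[.57,-.012,.026,.29,-.0025,0],loss='soft_l1')
print(s.x.round(4)); print(res(s.x,True).round(1).tolist())
s2=least_squares(lambda q:res([q[0],q[1],.0279,q[2],q[3],q[4]]),[.57,-.012,.29,-.0025,0],loss='soft_l1'); print(s2.x.round(4),s.cost,s2.cost)
E
python3 f3.py
```

```text
[ 5.684e-01 -1.170e-02  2.550e-02  2.747e-01 -2.800e-03 -1.000e-04]
[[-0.5, -0.1], [1.6, -0.5], [0.5, 0.3], [0.7, 0.3], [0.2, 0.4], [1.5, 0.4], [1.1, 0.4], [-0.6, -0.2], [1.8, -0.0], [0.4, -0.2], [-1.0, -0.0], [2.3, -0.4], [0.6, -0.1]]
[ 5.688e-01 -1.130e-02  2.774e-01 -3.000e-03 -2.000e-04] 6.7032813758633765 7.617767363868602
```

```bash
cat > t.py <<'E'
from h import *
from scipy.spatial.transform import Rotation as Ro
TR=np.array([.5686,-.0116,.0264]); RY=.279; HG=.064-.0187   # TCP height along the tin above its foot
BX=np.array([.5382,.2527,.006]); BY=.191
def tcp(F,yaw,th,up=HG,dx=0.):
    R=Ro.from_euler('ZY',[yaw,-th]).as_matrix()
    return F+R@np.array([-dx,0,up]), (Ro.from_matrix(R)*Ro.from_euler('x',np.pi)).as_euler('xyz')
def rackpose(up=HG):
    R=Ro.from_euler('ZY',[RY,-np.pi/6]).as_matrix(); return tcp(TR+R@np.array([-.0026,0,0]),RY,np.pi/6,up)
def boxpose(nx,d,th,ey=0.,ex=0.,ez=0.):
    """low corner nx from the -x wall, d under the rim, lean th; e* are corrections"""
    f=np.array([-.0395+nx+.037*np.cos(th)+ex,ey,.04-d+.037*np.sin(th)+ez])
    return tcp(BX+Ro.from_euler('z',BY).apply(f),BY,th)
E
cat > a4.py <<'E'
from t import *
for q in [rackpose(HG+.1),rackpose(),rackpose(HG+.09)]+[boxpose(.012*np.tan(t)+.002,d,t) for d,t in [(-.05,np.pi/6),(.012,np.pi/6),(.012,.26),(.012,0),(.04,0)]]:
    j=solver.solve_ik(*q); print(q[0].round(3),q[1].round(2),None if j is None else np.round(j,2))
env.move_to(*rackpose(HG+.1)); print(env.current_time())
fingers.move_gripper(1.0)
p,a=rackpose(); env.movel(p,.12); env.hold(.2); f0=np.array(env.current_ft_force())
print('at',p.round(4),env.current_ee_pos().round(4) if hasattr(env.current_ee_pos(),'round') else env.current_ee_pos(),f0)
fingers.move_gripper(0.0,100); env.hold(.2)
print(env.current_time(),env.current_grip_width(),env.current_grasp_force(),env.current_ft_force(),env.current_ee_pos(),env.current_ee_rot())
E
python3 a4.py
```

```text
[ 0.497 -0.032  0.151] [ 3.14 -0.52  0.28] [-0.46 -0.31  2.07  0.41  1.01  0.67]
[ 0.545 -0.018  0.064] [ 3.14 -0.52  0.28] [-0.37 -0.1   2.1   0.46  0.76  0.65]
[ 0.501 -0.031  0.142] [ 3.14 -0.52  0.28] [-0.45 -0.29  2.08  0.41  0.99  0.67]
[0.517 0.249 0.154] [ 3.14 -0.52  0.19] [ 0.37 -0.14  1.94 -0.12  0.83  1.8 ]
[0.517 0.249 0.092] [ 3.14 -0.52  0.19] [ 0.37 -0.08  2.02 -0.14  0.69  1.83]
[0.528 0.251 0.087] [ 3.14 -0.26  0.19] [ 0.33  0.08  1.79 -0.04  1.01  1.73]
[0.538 0.253 0.079] [3.14 0.   0.19] [ 0.31  0.27  1.57 -0.    1.31  1.69]
[0.538 0.253 0.051] [3.14 0.   0.19] [ 0.31  0.29  1.6  -0.    1.25  1.69]
17.3417
at [ 0.5447 -0.0185  0.0643] [ 0.5448 -0.0187  0.065 ] [-0.18446641  0.47316832  0.49710792]
19.4583 0.6199821486086072 102.07675695419312 [-13.27009959  -4.45468792  13.03395837] [ 0.54486212 -0.01898981  0.0650399 ] [ 3.14015708 -0.52421028  0.27954322]
```

```bash
cat > a5.py <<'E'
from t import *
p,a=rackpose(HG+.03); env.movel(p,.06); print(env.current_ft_force(),env.current_grip_width())
p,a=rackpose(HG+.09); env.movel(p,.15); env.movel(p+[0,0,.05],.15); env.hold(.2); print(env.current_time(),env.current_ft_force(),env.current_grip_width(),env.current_grasp_force())
p,a=boxpose(.012*np.tan(np.pi/6)+.0025,-.025,np.pi/6)
env.move_to(p+[0,0,.03],a); env.movel(p,.12); env.hold(.3); print(env.current_time(),p.round(4),env.current_ee_pos(),env.current_ft_force(),env.current_ee_rot())
t=[]
for n in ('scene','top'):
    d,K=cam(n); c=(395,195) if n=='scene' else (265,190)
    cv2.imwrite(f'pics/raw_{n}.png',d['image'])
    im=d['image'][c[1]-40:c[1]+40,c[0]-33:c[0]+33]; im=cv2.resize(im,None,fx=6,fy=6,interpolation=cv2.INTER_CUBIC)
    F,_=boxpose(.012*np.tan(np.pi/6)+.0025,-.025,np.pi/6); F=np.array(env.current_ee_pos())
    R=Ro.from_euler('ZY',[BY,-np.pi/6]).as_matrix(); F=F-R@[0,0,HG]
    Rb=Ro.from_euler('z',BY).as_matrix()
    for (Rr,o,lo,hi,col) in [(R,F,(-.037,-.0273,0),(.037,.0273,.1),(255,255,0)),(Rb,BX,(-.0395,-.0295,0),(.0395,.0295,.04),(0,0,255))]:
        C=np.array([[x,y,z] for x in (lo[0],hi[0]) for y in (lo[1],hi[1]) for z in (lo[2],hi[2])])
        q=(proj(C@Rr.T+o,d,K)-np.array([c[0]-33,c[1]-40])+.5)*6
        for i in range(8):
            for j in (1,2,4):
                if not i&j: cv2.line(im,*[tuple(int(v) for v in q[k]) for k in (i,i|j)],col,1,cv2.LINE_AA)
    t.append(im)
cv2.imwrite('pics/hand.png',np.hstack(t))
E
python3 a5.py
```

```text
[ 1.22099062  0.62893022 -1.63371533] 0.6168015299175146
21.3417 [ 0.82387816 -1.06754112 -3.704511  ] 0.6122138214695623 106.0229766368866
23.275 [0.5179 0.2488 0.1287] [0.51814015 0.24883896 0.12940944] [ 0.09199104 -0.32200058 -4.06615699] [-3.1414119  -0.52449831  0.19088918]
```

View pics/hand.png

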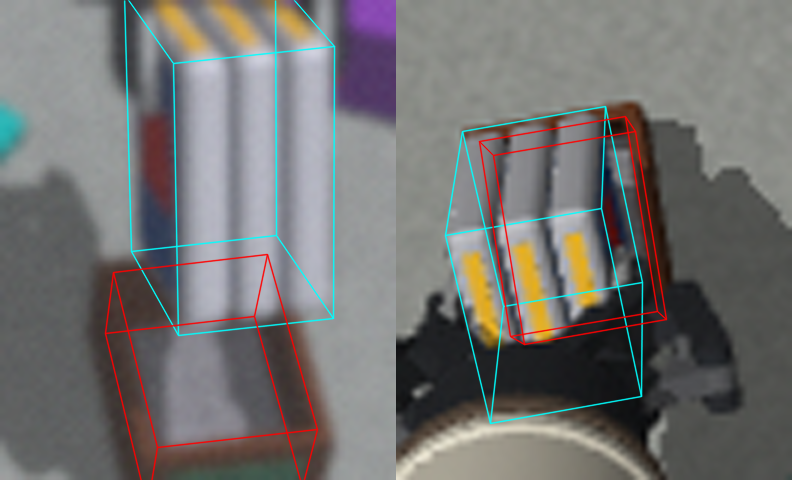

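All three tins are in the gripper, and the drawn pile (cyan) matches their edges: bottom edge in scene (178,335)–(333,318), shoulder in top (448,235)–(605,208). Next is the guarded corner-in insertion.

```bash
cat > a6.py <<'E'
from t import *
th=np.pi/6; nx=.012*np.tan(th)+.0025
F=lambda: np.array(env.current_ft_force())
Rb=Ro.from_euler('z',BY)
def go(q,s=.04,w=.1): env.movel(q[0],s,attitude=q[1]); env.hold(w)
env.hold(.2); b=F()
go(boxpose(nx,-.003,th),.1)
for d in np.arange(-.001,.0121,.002):
    go(boxpose(nx,d,th)); f=Rb.inv().apply(F()-b); print(round(d,4),f.round(1))
    if np.abs(f).max()>6: go(boxpose(nx,-.004,th)); break
print(env.current_time(),env.current_ee_pos(),boxpose(nx,d,th)[0])
E
python3 a6.py
```

```text
-0.001 [0.3 0.9 0.5]
0.001 [0.5 0.7 0.7]
0.003 [-0.3 -0.   0.7]
0.005 [1.  0.8 0.7]
0.007 [-1.5  0.4 -0.2]
0.009 [-0.6  0.5  1. ]
0.011 [0.4 0.4 0.2]
26.4917 [0.51790184 0.24878014 0.09272634] [0.51789719 0.24877431 0.09273095]
```

The corner is in without contact. I'll probe the -x wall and both side walls to centre the pile, then bring it upright.

```bash
cat > a7.py <<'E'
from t import *
import json
th=np.pi/6; d=.011; nx=.012*np.tan(th)+.0025
Rb=Ro.from_euler('z',BY)
F=lambda: Rb.inv().apply(np.array(env.current_ft_force()))
def go(q,s=.04,w=.1): env.movel(q[0],s,attitude=q[1]); env.hold(w)
env.hold(.1); b=(F()+F())/2
def probe(axis,sg):
    for k in range(1,9):
        e=sg*k*.0006; go(boxpose(nx+(e if axis==0 else 0),d,th,ey=e if axis==1 else 0)); f=F()-b
        if -f[axis]*sg>3.5: break
    print(axis,sg,round(e,4),f.round(1)); go(boxpose(nx,d,th)); return e
x=probe(0,-1); y1=probe(1,1); y2=probe(1,-1)
json.dump(dict(x=x,y1=y1,y2=y2),open('probe.json','w')); print(env.current_time())
E
python3 a7.py
```

```text
0 -1 -0.0048 [ 2.5 -0.   0.2]
1 1 0.003 [-0.2 -7.5  1.1]
1 -1 -0.003 [-0.9  5.9 -0.4]
33.9583
```

```bash
cat > a8.py <<'E'
from t import *
Rb=Ro.from_euler('z',BY); d=.011; ex=-.0013
F=lambda: Rb.inv().apply(np.array(env.current_ft_force()))
def go(q,s=.04,w=.05): env.movel(q[0],s,attitude=q[1]); env.hold(w)
env.hold(.1); b=F()
for a in np.radians([26,22,18,14,11,8,5,2.5,0]):
    go(boxpose(d*np.tan(a)+.0018+.0007*(1-a/.52),d,a,ex=ex),.03); f=F()-b; print(round(np.degrees(a),1),f.round(1))
    if np.abs(f).max()>15: break
print(env.current_time(),env.current_ee_rot())
E
python3 a8.py
```

```text
26.0 [-0.3  1.1  0. ]
22.0 [-1.2  0.8  0.7]
18.0 [-0.6  0.3  1.7]
14.0 [-0.2  0.3  0.3]
11.0 [ 0.4 -0.1  0. ]
8.0 [0.8 0.3 1.1]
5.0 [-0.3  0.9  1.2]
2.5 [-0.4  0.6  0.6]
0.0 [1.  0.3 0.2]
36.7917 [ 3.14150787e+00 -1.51719769e-03  1.90955988e-01]
```

Upright with no wall force. Now I'll lower it to the floor.

```bash
cat > a9.py <<'E'
from t import *
Rb=Ro.from_euler('z',BY); ex=-.0013
F=lambda: Rb.inv().apply(np.array(env.current_ft_force()))
def go(d,s=.04,w=.08): env.movel(boxpose(.0025,d,0,ex=ex)[0],s); env.hold(w); f=F()-b; print(round(d,4),np.round(env.current_ee_pos(),4)[2],f.round(1)); return f
b=F(); ok=True
for d in (.018,.025,.031,.035):
    f=go(d)
    if np.abs(f).max()>10: ok=False; break
while ok and d<.046:
    d+=.0008; f=go(d,.03)
    if f[2]>6 or np.abs(f[:2]).max()>12: break
print(env.current_time(),env.current_grip_width())
E
python3 a9.py
```

```text
0.018 0.0733 [-2.2  0.2  0.3]
0.025 0.0663 [-1.1 -0.3  1.1]
0.031 0.0602 [-0.4  0.3  0.2]
0.035 0.0563 [-0.8 -0.3 -0.2]
0.0358 0.0555 [-1.6  0.4 -0.6]
0.0366 0.0547 [-1.6 -0.8  1.7]
0.0374 0.0539 [-1.2 -0.2  1.1]
0.0382 0.0531 [-2.  -0.8  0.3]
0.039 0.0523 [-0.2  0.7  0. ]
0.0398 0.0515 [-0.9  0.2 -0.1]
0.0406 0.0511 [-1.  -0.   8.4]
40.6583 0.6154383355036632
```

```bash
cat > b1.py <<'E'
from t import *
fingers.move_gripper(.85); p=np.array(env.current_ee_pos()); print(p)
env.movel([p[0],p[1],.2],.12)
env.move_to([.30,.0,.30],[np.pi,0,.0]); print(env.current_time(),env.current_ft_force())
t=[]
for n,c,e in (('scene',(395,205),(168,212)),('top',(262,186),(474,172))):
    d,K=cam(n)
    for u,v in (c,e): t.append(cv2.resize(d['image'][v-40:v+40,u-33:u+33],None,fx=3.7,fy=3.7,interpolation=cv2.INTER_CUBIC))
cv2.imwrite('pics/end.png',np.vstack([np.hstack(t[:2]),np.hstack(t[2:])]))
E
python3 b1.py
```

```text
[0.53690099 0.25245233 0.05061326]
43.7333 [0.52459863 0.63114183 0.25392417]
```

View pics/end.png

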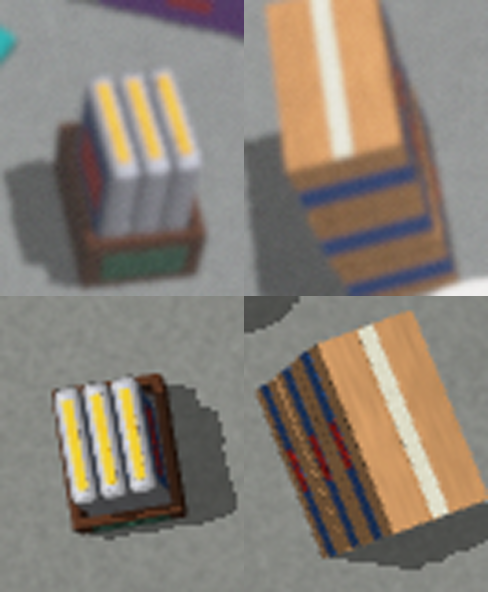

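The picture shows all three tins upright and level in the box (scene about (395,190), top about (257,181)). The carton sits squarely on the column (top about (480,170)).

```bash
python3 -c "
from h import *
print(ticket.sign_off(), env.current_time())"
```

```text
the job is handed in; nothing more can be done
the job is handed in; nothing more can be done
```

The job is handed in: the carton sits squarely on the column (about 2 mm off by camera), and all three tins were tipped in together and stand upright on the display box's floor; the clock read about 44 s just before hand-in, and no verdict came back.

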